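Clamp the filling canister in its cradle and lock its sprung bayonet lid

ROBOT

A 6-joint arm with a two-finger parallel gripper is mounted at the origin on a cart in front of the work surface, level with it; the furniture and walls round the work are solid. World frame = base frame: x ahead of the robot, y to its left, z up, the work surface at z = 0. Lengths are in m, angles in rad, forces in N, time in s.
With the tool pointing down it reaches from about 0.35 to 0.925 m from the base axis. Payload 6.4 kg.
Tool frame: the origin (TCP) lies at the centre of the arm's flange, where the gripper is bolted on; the fingertips stand 199 mm ahead of it and the grasp point (between the pads) lies 180 mm ahead of it (tips_ahead is the distance from the TCP to the fingertips, in m); z points along the fingers, y is the line along which they close (so a half turn about z gives the same grasp; the last joint's range is limited). The gripper opens to 94 mm and grips with 3 to 60 N. Pads are 16 mm wide; open, the fingers measure 119 mm over their backs; the gripper's body (75 mm by 177 mm) begins 78 mm behind the grasp point.
Start: joints at [-1.492, 0.245, 1.558, -0, 1.339, -0.174], TCP at [0.163, -0.629, 0.405] pointing down, gripper open.
Joint ranges: [-3.13, 3.13], [-1.02, 2.26], [0.13, 2.54], [-0.95, 4.09], [0.21, 2.88], [-2.74, 2.74]. Speed limits (rad/s): [2.57, 2.57, 3.14, 3.14, 3.14, 3.14].

INTERFACE

Orientations are given as a 3x3 rotation matrix whose columns are the frame's x, y, z axes.
In Python, from workcell import * gives the robot as it stands.
- The arm moves only by the tool play_rows, never from a script. Its argument "series" is a list that holds one entry, the list of rows, each a list of 5 numbers: the shift along the tool's x, y, z in m, then the turn about the tool's z in degrees, then the closure in counts, from 0 (fully open) to 255 (shut). In form: [[[x, y, z, spin, grip], ...]]. A call has 1 to 12 rows; each row shifts and turns the commanded pose from where the row before left it, along the tool's axes as they then stand; what a row does not reach is not made up. A row lasts 1/12 s, in which the tool goes at most 41.7 mm and 7.16 degrees, less where a joint would pass 70% of its speed; a pose out of reach is approached as far as the arm can. A call is refused whole if a number of a shift passes 0.0417 or a number of a turn 7.16, either way. A call with a gripper value outside its range is refused whole. The fingers move at their own pace and stop on an object; "force" is the grip in N (left out, the last holds). Time passes only in rows, so rows that do not move let the fingers close. It gives the time, the measured TCP pose, the force, the opening and the grip force at its end, in the units of the state.
- sense(): the state, without advancing time (a new reading comes with each control period).
- get_image(name): name is "side" or "top"; returns a dict with "frame" (420x560x3 uint8, red, green, blue), "vertical_fov" (degrees; the focal length in pixels is half the picture's height over the tangent of half this angle, whatever the lens; pixels are square), "cx", "cy" (the principal point, pixels), "k1" (the pictures are not rectified: a ray, as slopes to the right and down, at radius r is drawn at 1 + k1 r^2 times it, then the intrinsics apply), "R" (3x3) and "t" (3): a world point X has camera coordinates R X + t. Camera axes: x right, y down, z forward; pixel columns grow to the right and rows downward; lengths in m; the calibration is good to about 2 mm. A picture is of the moment at which its call begins. There is no depth.
- close_job(): hands the job in; it is judged then, once.
The state is a dict: "t": time; "q": joint angles; "qd": joint speeds; "effort": joint torques, N m; "ee_pos": TCP position; "ee_rot": TCP orientation; "wrist_force": force on the tool from outside, world axes, zero at the start; "ft_torque": the same for the moment, N m; "opening": finger opening in m; "grasp_force": force on a finger pad.
Only numpy, scipy, OpenCV 4.12 (cv2) and the standard library are available. Lean on these libraries where they do the work, as an engineer would, in place of code of your own. Each camera call takes 0.05 s, during which the arm holds its last target. There are 200 camera calls.

TASK

Close the doughnut-filling canister that stands on the revolving seat of the bench cradle. First turn the cradle's clamp knob clockwise until the jaw holds the canister tight, so that it cannot turn; then put the lid on with its two lugs in the notches of the rim, press it down against the sprung seal, twist it clockwise about a quarter turn until the lugs snap up into their lock pockets, and let go. Leave the piping nozzles and the ring cutter beside the cradle where they are.

Things in the scene. Friction and masses are not known exactly. Their poses are not given: they have to be found in the camera images.
- cradle: steel bench cradle fixed to the table; base plate 130 mm (its x) by 210 mm (its y), its top 14 mm up. Origin on the table under its middle. At y +35 mm a freely revolving seat disc for the canister, 92 mm across, with a curved saddle (58 mm high) on its +y side; at y -66 mm the grey clamp housing (48 mm in x, y -98 to -44 mm, 103 mm high), knob on top; between them the jaw, which moves along +y
- clamp_knob (a joint): turn of the black clamp knob about its vertical axis, rad: grows clockwise seen from above, from 0 (free) to a stop at 1.45. A cam pushes the jaw 4.8 mm per rad: it meets the canister at about 0.5, has it against the saddle at about 0.75 and is tight at 1.3 to 1.4, near the stop. Takes up to 0.35 N m and stays where it is left
- clamp_knob_grip (a point): middle of the knob's bar grip, on the knob's axis (cradle y -66 mm), 127 mm above the table; axes turn with the knob. The bar is 52 mm long along this frame's y, 16 mm thick along x, 24 mm high (115 to 139 mm above the table), on a round hub 40 mm across. At joint value 0 the bar points along the cradle's y, at the canister
- clamp_jaw: black rubber-faced sliding jaw, 38 mm wide, between clamp housing and canister; backed by a stiff spring, so that a tight clamp presses with about 25 N. Axes as the cradle; origin of the cradle, shifted with the jaw
- canister: round steel canister 100 mm across, 92 mm high, about 0.7 kg, loose on the revolving seat (up to 3 mm of play; until clamped it turns with the lid). Origin at the centre of its underside, 16 mm above the table, z up; the two notches of its rim are at its +x and -x
- canister_mouth (a point): centre of the canister's rim, level with its top (canister z 92 mm, 108 mm above the table); axes as the canister. The rim is 12 mm wide and 8 mm thick, its opening 76 mm across; two notches in it, at +x and -x, are open to 93 mm across and 19 to 23 mm wide. Below the rim is a track for the lugs, 93 mm across inside
- canister_notch0 (a point): middle of the notch at the canister's +x, level with the top of the rim, 42 mm from the axis; the other notch is straight across
- canister_lock0 (a point): middle of a lug when locked: canister z 84.5 mm, 41 mm from the axis, 80 degrees clockwise (from above) from notch 0. From the notch the track runs clockwise under the rim to here, where a 3 mm deep pocket in the rim's underside takes the lug; a dark dot on the rim marks it, and a stop 4 degrees further ends the turn. Counter-clockwise is blocked
- canister_lock1 (a point): the same for the other pocket, straight across (100 degrees counter-clockwise from notch 0)
- seal_ring (a joint): how far the white seal ring in the canister's mouth (72 mm across) is pressed down on its springs, m: 0 free, top at canister z 84 mm; 0.010 at the bottom. 2.4 N at first, 1.2 N more per mm
- lid: aluminium lid, flat on the table, 0.16 kg: plate 72 mm across, 6 mm thick, with lugs at +x and -x, each 14 mm wide, 5 mm thick, 89 mm across both, level with the underside. Origin at the centre of the underside, z up. In the notches it rests on the seal ring, underside at canister z 84 mm; press it to z 76-77 (79 at most, lowest 74; about 11 N) to turn it. Locked and let go it springs up to z 82
- lid_grip (a point): middle of the lid's black bar grip, on its axis 36 mm above the underside, axes as the lid; the bar is 56 mm long along x (in line with the lugs), 16 mm thick along y, 24 mm high, on a stem 24 mm thick
- lid_lug0 (a point): middle of the lug at the lid's +x, 41 mm from the axis; both lugs are alike, and either goes into either notch
- nozzle_0: conical steel piping nozzle 27 mm across, 45 mm high, standing beside the cradle; origin under its centre
- nozzle_1: conical steel piping nozzle 27 mm across, 50 mm high, standing beside the cradle; origin under its centre
- ring_cutter_0: round steel pastry cutter 74 mm across, 30 mm high, in front of the cradle; origin under its centre
Not all that is in view belongs to the job. What is shaped like the lid but orange is not meant.

How it is judged:
On the way, in this order (a step that is already met when the one before it is completed fails the run):
1. the clamp knob is turned tight and the jaw grips the canister (value of joint clamp_knob above 1.1 rad and contact force between clamp_jaw and canister above 8 N and angle between canister's own z axis and vertical below 0.03 rad), for 0.2 s.
2. the lid is locked: both lugs are up in their pockets ((distance between lid_lug0 and canister_lock0 below 0.006 m or distance between lid_lug0 and canister_lock1 below 0.006 m) and z of lid in the frame of canister between 0.0805 and 0.0838 m), for 0.2 s.
At the end, for the whole second after the job is handed in: The canister stands upright, jaw gripping it with over 8 N, clamp knob past 1.1 rad; the lid is level in it (0.06 rad), each lug within 6 mm of the middle of its lock pocket, sprung up to its locked height (underside at canister z 80.5 to 83.8 mm), let go and at rest (all of step 1 and all of step 2 and angle between the z axis of lid and the z axis of canister, either way round below 0.06 rad and z of canister in the frame of cradle below 0.019 m and linear speed of each of lid, canister below 0.02 m/s); the robot touches nothing.
It fails at once if a piping nozzle or the ring cutter is moved by more than 30 mm (distance of any of nozzle_0, nozzle_1, ring_cutter_0 from where it was at the start of the episode above 0.03 m).
It fails at once if the canister is lifted out of the cradle or tipped (z of canister in the frame of cradle above 0.03 m or angle between canister's own z axis and vertical above 0.2 rad).
It also fails if it takes over 61 s, if anything falls off the work surface, if the arm or the gripper's body presses on something with over 40 N, if the wrist force passes 120 N, or if a joint passes its speed limit or range.

## Working session

There is one attempt and no reset: what is moved stays moved. The work goes in short steps, Python scripts to look and compute and a tool call to move; the robot and the scene stay as the last step left them, time stands still between calls to the robot, and variables do not carry over. Pictures are saved under pics/ and viewed, at most 10 in all, crops included, and the job is handed in when it is done.

Besides the shell and the picture viewer there is one more tool, called after "Call:" by a JSON object that holds its "op" and its "data", one argument or row to a line. play_rows: Moves the arm, as the interface text tells. Its arguments: {"type":"object","properties":{"series":{"type":"array"},"force":{"type":"number"}},"required":["series"]}

```bash
ls; mkdir -p pics; cat > h.py <<'E'
from workcell import *
import numpy as np, cv2
def K(im):
    h,w=im["frame"].shape[:2]; f=h/2/np.tan(np.radians(im["vertical_fov"])/2)
    return f
def proj(im,X):
    c=np.array(im["R"])@np.array(X)+np.array(im["t"]); s=c[:2]/c[2]; r2=s@s
    return s*(1+im["k1"]*r2)*K(im)+[im["cx"],im["cy"]]
def ray(im,uv):
    d=(np.array(uv,float)-[im["cx"],im["cy"]])/K(im); s=d.copy()
    for _ in range(30): s=d/(1+im["k1"]*(s@s))
    R=np.array(im["R"]); return -R.T@np.array(im["t"]), R.T@np.array([*s,1])
def onz(im,uv,z):
    o,d=ray(im,uv); return o+d*(z-o[2])/d[2]
def save(im,n,crop=None,k=1):
    f=im["frame"]
    if crop: f=f[crop[1]:crop[3],crop[0]:crop[2]]
    cv2.imwrite("pics/"+n,cv2.resize(f[:,:,::-1],None,fx=k,fy=k,interpolation=cv2.INTER_CUBIC))
E
python3 - <<'E'
from h import *
import pickle
d={}
for n in("top","side"):
    im=get_image(n); d[n]=im; save(im,n+"0.png",k=1.42); print(n,K(im),im["cx"],im["cy"],im["k1"],-np.array(im["R"]).T@im["t"],im["R"])
pickle.dump(d,open("d0.pkl","wb"))
print(sense())
E
```

```text
pics
top 454.2763526926344 274.21709344010037 211.01338427320596 -0.011459132496267134 [ 0.44934629 -0.12016732  1.15946718] [[-0.00164068 -0.99999726  0.00167104]
 [-0.998225    0.00153828 -0.0595356 ]
 [ 0.05953287 -0.00176575 -0.99822478]]
side 498.0609149675933 280.38326002026884 209.2403592871956 -0.1638874435617321 [0.2393989  0.63594912 0.62824036] [[-0.92708867 -0.37457216  0.01422294]
 [-0.2186426   0.50955416 -0.83219588]
 [ 0.30447004 -0.77462911 -0.55429932]]
{'t': 0.1, 'q': array([-1.49207484e+00,  2.45741444e-01,  1.55887165e+00, -9.48643866e-06,
        1.33872481e+00, -1.74083868e-01]), 'qd': array([-0.00064013,  0.00028425, -0.00289286, -0.00076034, -0.00152163,
        0.00023933]), 'effort': array([ 1.04561601e-03, -4.16912735e+01, -3.15525877e+01,  6.87949732e-02,
        3.09609412e-02, -5.14808607e-05]), 'ee_pos': array([ 0.16257795, -0.62913369,  0.40366805]), 'ee_rot': array([[ 9.68214028e-01,  2.50123118e-01, -1.46450112e-04],
       [ 2.50122989e-01, -9.68212511e-01,  1.73911605e-03],
       [ 2.93198298e-04, -1.72046709e-03, -9.99998477e-01]]), 'wrist_force': array([ 0.92790232, -0.34498012, -0.41475039]), 'ft_torque': array([-2.55851751e-02, -9.07788656e-05, -4.79712439e-02]), 'grasp_force': 0.0, 'opening': 0.09420424571086664}
```

View pics/top0.png

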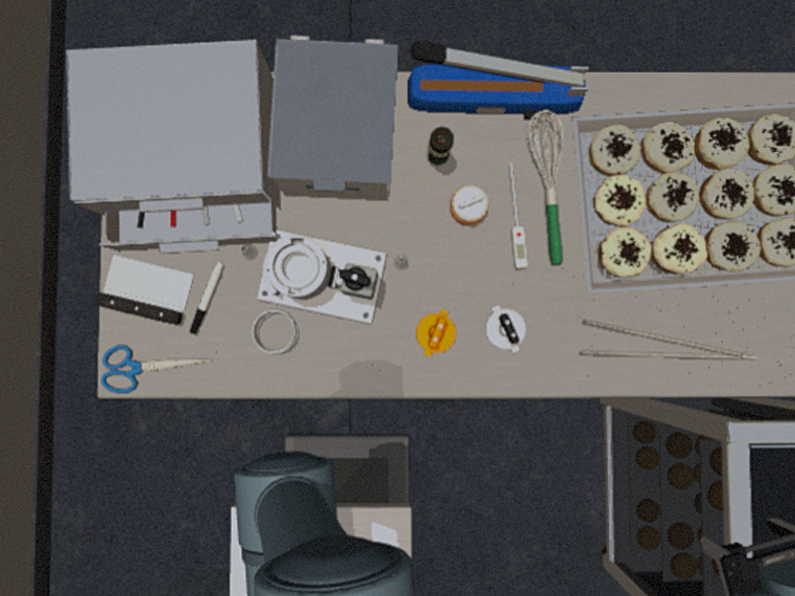

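View pics/side0.png

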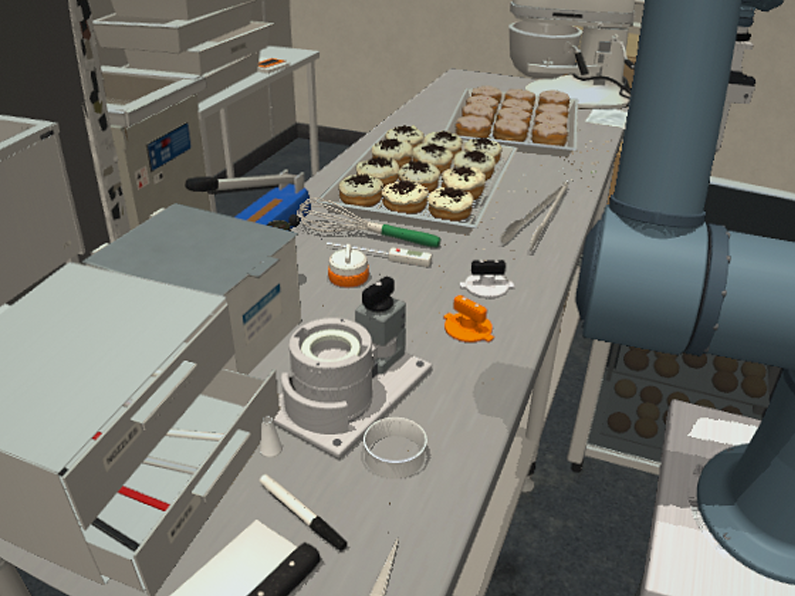

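The top view shows the canister at about (300,268), the knob at (356,280) and the lid with its black grip at (508,328), all in 1.42x pixels. The orange decoy is at (436,332) and the cutter at (275,332). I'll zoom in and compute masks next.

```bash
python3 - <<'E'
from h import *
import pickle
d=pickle.load(open("d0.pkl","rb")); t=d["top"]["frame"]; s=d["side"]["frame"]
a=cv2.resize(t[155:235,175:275],(500,400),interpolation=cv2.INTER_CUBIC)
b=cv2.resize(t[210:255,335:380],(300,300),interpolation=cv2.INTER_CUBIC)
c=cv2.resize(s[190:310,190:310],(400,400)[:2],interpolation=cv2.INTER_CUBIC)[:200]
o=np.zeros((600,800,3),np.uint8); o[:400,:500]=a; o[:300,500:]=b
o[400:,:400]=c
c2=cv2.resize(s[178:212,318:368],(294,200),interpolation=cv2.INTER_CUBIC); o[400:,400:694]=c2
cv2.imwrite("pics/z.png",o[:,:,::-1])
im=d["top"]; g=t.max(2)
def blob(roi,th,z,name):
    x0,y0,x1,y1=roi; m=(g[y0:y1,x0:x1]<th).astype(np.uint8)
    n,l,st,ce=cv2.connectedComponentsWithStats(m)
    for i in range(1,n):
        if st[i,4]>15:
            ys,xs=np.nonzero(l==i); P=np.array([onz(im,(x+x0,y+y0),z)[:2] for x,y in zip(xs,ys)])
            c,e,_=cv2.minAreaRect(P.astype(np.float32)*1000)
            w,v=np.linalg.eigh(np.cov(P.T)); print(name,ce[i]+[x0,y0],st[i,4],"mean",P.mean(0),"box",c,e,_,"ang",np.degrees(np.arctan2(v[1,1],v[0,1])),np.sqrt(w*12))
blob((335,210,380,255),70,.048,"lid")
blob((225,180,275,215),60,.139,"knob")
# lid white mask
x0,y0,x1,y1=335,210,380,255
sub=t[y0:y1,x0:x1]; print(sub[5,5],sub[22,10])
E
```

```text
lid [357.76237624 231.35643564] 101 mean [ 0.46547491 -0.32642094] box (465.8910217285156, -327.24169921875) (51.19013977050781, 15.40322494506836) 26.032798767089844 ang -154.8113597004992 [0.01538768 0.05311543]
knob [232.81578947 194.18421053] 38 mean [ 0.54837497 -0.02866561] box (548.0064697265625, -28.473482131958008) (6.201986312866211, 30.153688430786133) 78.93415832519531 ang 167.70572712670923 [0.0064348  0.03010252]
knob [249.73515982 195.69863014] 219 mean [ 0.5448886  -0.06682584] box (544.7823486328125, -66.84996032714844) (35.08466720581055, 45.109832763671875) 11.283003807067871 ang 70.49648772937267 [0.02988984 0.04473266]
[146 139 131] [183 185 191]
```

View pics/z.png

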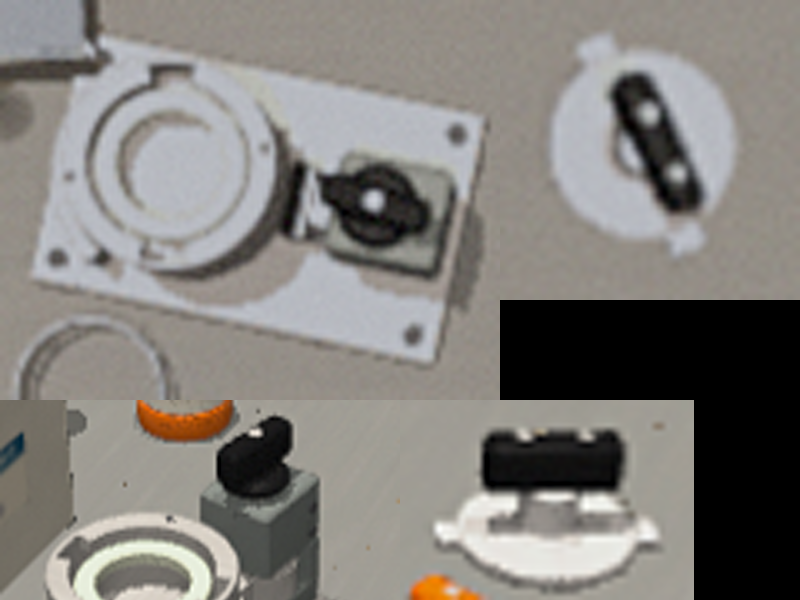

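The zoomed crop (5x, origin 175,155) shows the notches at (170,72) and (155,250) and the lock dots at (69,177) and (264,148). The knob centre is at (375,202), with its bar running from (325,185) to (428,218). The plate corners are at (100,38), (485,120), (435,360) and (33,278). Next I'll turn these into metric positions.

```bash
cat >> h.py <<'E'
def hd(v): return np.degrees(np.arctan2(v[1],v[0]))
def goto(p,heading):
    """gripper grasp point p, tool-x heading (deg): spin first, then shift in turned tool axes"""
    s=sense(); R=np.array(s["ee_rot"]); h0=hd(R[:,0]); a=np.radians(heading)
    X=np.array([np.cos(a),np.sin(a)]); Y=np.array([X[1],-X[0]])
    d=np.array(p)+[0,0,.18]-s["ee_pos"]
    print("heading",round(h0,2),"spin",round(h0-heading,2),"shift x %.4f y %.4f z %.4f"%(d[:2]@X,d[:2]@Y,-d[2]),"q6",np.degrees(s["q"][5]).round(1))
E
python3 - <<'E'
from h import *
import pickle
d=pickle.load(open("d0.pkl","rb")); im=d["top"]; sd=d["side"]; t=im["frame"].astype(int)
z5=lambda u,v:(175+(u-2)/5,155+(v-2)/5)
C=[onz(im,z5(*p),.014)[:2] for p in[(100,38),(485,120),(435,360),(33,278)]]
for i in range(4): e=C[(i+1)%4]-C[i]; print("edge",np.linalg.norm(e),hd(e))
c=np.mean(C,0); print("plate centre",c)
n=[onz(im,z5(*p),.108)[:2] for p in[(170,72),(155,250)]]; l=[onz(im,z5(*p),.108)[:2] for p in[(69,177),(264,148)]]
print("notch",n,hd(n[0]-n[1]),"mid",np.mean(n,0)); print("dots",hd(l[1]-l[0]),"mid",np.mean(l,0),np.linalg.norm(l[1]-l[0]))
k=[onz(im,z5(*p),.139)[:2] for p in[(325,185),(428,218)]]
print("knob",onz(im,z5(375,202),.139),hd(k[0]-k[1]),np.linalg.norm(k[0]-k[1]))
# lid plate + bar
x0,y0,x1,y1=335,210,380,255; s=t[y0:y1,x0:x1]
m=(((s[:,:,2]>s[:,:,0]-3)&(s.max(2)>150))|(s.max(2)<70)).astype(np.uint8)
nn,lb,st,ce=cv2.connectedComponentsWithStats(m); i=1+st[1:,4].argmax(); m=(lb==i).astype(np.uint8)
ct=max(cv2.findContours(m,0,1)[0],key=cv2.contourArea)[:,0]
P=np.array([onz(im,p+[x0,y0],.005)[:2] for p in ct])*1000
cc,r=cv2.minEnclosingCircle(P.astype(np.float32)); print("lugs circle",cc,r)
q=P
for _ in range(6):
    A=np.c_[2*q,np.ones(len(q))]; x=np.linalg.lstsq(A,(q**2).sum(1),rcond=None)[0]; r=np.sqrt(x[2]+x[:2]@x[:2])
    q=P[abs(np.linalg.norm(P-x[:2],axis=1)-36)<2.0]
print("plate circle",x[:2],r,len(q)); far=P[np.linalg.norm(P-x[:2],axis=1)>40]-x[:2]; print("lug heads",sorted(hd(f) for f in far))
def tri(a,b):
    o1,d1=ray(im,a); o2,d2=ray(sd,b); w=np.linalg.lstsq(np.c_[d1,-d2],o2-o1,rcond=None)[0]; return (o1+d1*w[0]+o2+d2*w[1])/2,np.linalg.norm(o1+d1*w[0]-o2-d2*w[1])
print("unit corner",tri((268/1.42,190/1.42),(222/1.42,300/1.42)),"drawer",tri((275/1.42,236/1.42),(275/1.42,372/1.42)),"box",tri((390/1.42,195/1.42),(298/1.42,237/1.42)))
print("lidbar side",onz(sd,(341.5,188.5),.048))
E
```

```text
edge 0.20025276342348586 -102.18521042737297
edge 0.12431317685184516 168.2264614798626
edge 0.20738851022978208 78.39127070643207
edge 0.12655011572896838 -15.00792935932499
plate centre [ 0.56019817 -0.00328477]
notch [array([0.61043097, 0.03081764]), array([0.52720979, 0.03718759])] -4.377024759543088 mid [0.56882038 0.03400262]
dots -81.58379062103748 mid [0.568019   0.03212991] 0.0916305873084103
knob [ 0.54646546 -0.06652028  0.139     ] 72.0987075696633 0.04884104462360876
lugs circle (466.47625732421875, -329.85369873046875) 44.72506332397461
plate circle [ 466.4722684  -328.90974683] 35.13763389780888 59
lug heads [np.float64(-162.77920903601665), np.float64(-161.7203356714859), np.float64(-158.51092685040092), np.float64(-155.43762494734827), np.float64(-152.50847538215737), np.float64(-148.03865218033084), np.float64(-146.1783563354857), np.float64(-144.1240890752081), np.float64(15.21677635058087), np.float64(16.208579230360705), np.float64(18.456299719695075), np.float64(21.57742515188569), np.float64(26.01336091766746), np.float64(28.976224658522494), np.float64(33.58029510467607)]
unit corner (array([0.68421168, 0.0696537 , 0.15984167]), np.float64(0.005736919031005205)) drawer (array([0.62234204, 0.07187153, 0.07192717]), np.float64(0.0010602695514456586)) box (array([ 0.68198595, -0.12054338,  0.14867318]), np.float64(0.01313327216056864))
lidbar side [ 0.46298137 -0.30758623  0.048     ]
```

```bash
python3 -c "
from h import *
goto((.5465,-.067,.16),72)"
```

```text
heading 14.48 spin -57.52 shift x 0.6533 y 0.1914 z 0.0637 q6 -10.0
```

Call:
{"op": "play_rows", "data": {
  "series": [
    [[0,0,0,-6.4,0],[0,0,0,-6.4,0],[0,0,0,-6.4,0],[0,0,0,-6.4,0],[0,0,0,-6.4,0],[0,0,0,-6.4,0],[0,0,0,-6.4,0],[0,0,0,-6.4,0],[0,0,0,-6.3,0],[0.03,0.01,0,0,0],[0.036,0.012,0,0,0],[0.036,0.012,0,0,0]]
  ]
}}

```text
t: 1.1
ee_pos: [0.2266, -0.542, 0.4038]
ee_rot: [[0.311, 0.95, -0.0], [0.95, -0.311, 0.001], [0.001, -0.001, -1.0]]
wrist_force: [-0.2, -0.2, -0.2]
opening: 0.0942
grasp_force: 0.0
```

Call:
{"op": "play_rows", "data": {
  "series": [
    [[0.038,0.012,0,0,0],[0.038,0.012,0,0,0],[0.038,0.012,0,0,0],[0.038,0.012,0,0,0],[0.038,0.012,0,0,0],[0.038,0.012,0,0,0],[0.038,0.012,0,0,0],[0.038,0.012,0,0,0],[0.038,0.012,0,0,0],[0.038,0.012,0,0,0],[0.038,0.012,0,0,0],[0.038,0.012,0,0,0]]
  ]
}}

```text
t: 2.1
ee_pos: [0.5051, -0.1517, 0.4044]
ee_rot: [[0.309, 0.951, -0.0], [0.951, -0.309, 0.0], [-0.0, -0.0, -1.0]]
wrist_force: [0.8, -0.1, -1.2]
opening: 0.0942
grasp_force: 0.0
```

```bash
python3 -c "
from h import *
goto((.5465,-.067,.127),72)
im=get_image('top');save(im,'a.png',(175,110,315,235),4.4)"
```

```text
heading 71.99 spin -0.01 shift x 0.0934 y 0.0132 z 0.0974 q6 -11.0
```

Call:
{"op": "play_rows", "data": {
  "series": [
    [[0.031,0.0044,0,0,0],[0.031,0.0044,0,0,0],[0.031,0.0044,0.01,0,0],[0,0,0.03,0,0],[0,0,0.03,0,0],[0,0,0.02,0,0],[0,0,0.007,0,0],[0,0,0,0,0],[0,0,0,0,200],[0,0,0,0,200],[0,0,0,0,200],[0,0,0,0,200]]
  ],
  "force": 45
}}

```text
t: 3.15
ee_pos: [0.5462, -0.0697, 0.3092]
ee_rot: [[0.31, 0.951, 0.003], [0.951, -0.31, -0.001], [-0.0, 0.003, -1.0]]
wrist_force: [0.1, -0.4, -0.6]
opening: 0.0704
grasp_force: 0.0
```

Call:
{"op": "play_rows", "data": {
  "series": [
    [[0,0,0,0,255],[0,0,0,0,255],[0,0,0,0,255]]
  ]
}}

```text
t: 3.4
ee_pos: [0.5458, -0.0695, 0.308]
ee_rot: [[0.309, 0.951, 0.0], [0.951, -0.309, -0.0], [0.0, 0.0, -1.0]]
wrist_force: [-0.1, 0.0, -0.5]
opening: 0.0505
grasp_force: 0.0
```

```bash
python3 -c "
from h import *
s=sense();print(s['q'],s['ft_torque'],s['wrist_force'],s['ee_pos'],hd(np.array(s['ee_rot'])[:,0]))
im=get_image('side');save(im,'b.png',(210,150,310,250),5)"
```

```text
[-3.32681159e-01  1.23144150e-01  1.88591907e+00  3.00734920e-05
  1.13203623e+00 -1.81959728e-02] [-0.11087939 -0.04481564  0.02819496] [-0.11713919  0.007505   -0.53132214] [ 0.54579835 -0.06945175  0.30796056] 71.98059473122173
```

View pics/b.png

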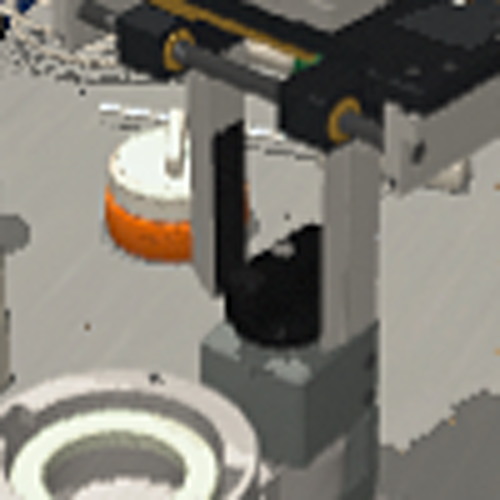

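The fingers straddle the bar, but the tips are at z 0.109, beside the 40 mm hub. I'll raise the tool 9 mm before closing.

Call:
{"op": "play_rows", "data": {
  "series": [
    [[0,0,-0.009,0,130],[0,0,0,0,255],[0,0,0,0,255],[0,0,0,0,255],[0,0,0,0,255],[0,0,0,0,255],[0,0,0,0,255],[0,0,0,0,255],[0,0,0,0,255],[0,0,0,0,255]]
  ]
}}

```text
t: 4.28
ee_pos: [0.5451, -0.0691, 0.3164]
ee_rot: [[0.309, 0.951, -0.004], [0.951, -0.309, 0.001], [-0.0, -0.004, -1.0]]
wrist_force: [-5.0, 1.4, 4.2]
opening: 0.0156
grasp_force: 45.0
```

Call:
{"op": "play_rows", "data": {
  "series": [
    [[0,0,0,6,255],[0,0,0,6,255],[0,0,0,6,255],[0,0,0,6,255],[0,0,0,6,255],[0,0,0,6,255],[0,0,0,6,255],[0,0,0,6,255],[0,0,0,6,255],[0,0,0,6,255],[0,0,0,6,255],[0,0,0,5,255]]
  ]
}}

```text
t: 5.28
ee_pos: [0.5445, -0.0679, 0.3164]
ee_rot: [[1.0, 0.014, -0.008], [0.014, -1.0, 0.005], [-0.008, -0.005, -1.0]]
wrist_force: [-11.5, 9.2, 10.2]
opening: 0.0155
grasp_force: 45.0
```

Call:
{"op": "play_rows", "data": {
  "series": [
    [[0,0,0,2,255],[0,0,0,1,255],[0,0,0,0,255],[0,0,0,0,255]]
  ]
}}

```text
t: 5.62
ee_pos: [0.5444, -0.0678, 0.3163]
ee_rot: [[0.999, -0.034, -0.009], [-0.034, -0.999, 0.005], [-0.009, -0.005, -1.0]]
wrist_force: [-10.7, 7.6, 10.5]
opening: 0.0159
grasp_force: 45.0
```

```bash
python3 -c "
from h import *
s=sense();print(s['q'],s['ft_torque'],s['wrist_force'],s['ee_pos'],hd(np.array(s['ee_rot'])[:,0]))"
```

```text
[-0.33102914  0.10998243  1.88331166  0.00257191  1.15811494  1.27269599] [1.56696137 1.87278368 0.20946333] [-10.74498305   7.60087226  10.53742204] [ 0.54443191 -0.06784215  0.31632315] -1.9451683347590267
```

Call:
{"op": "play_rows", "data": {
  "series": [
    [[0,0,0,0,150],[0,0,0,0,150],[0,0,0,0,150],[0,0,-0.02,0,150],[0,0,-0.03,0,100],[0,0,-0.03,0,50],[0,0,0,0,0]]
  ]
}}

```text
t: 6.2
ee_pos: [0.5473, -0.0701, 0.4035]
ee_rot: [[0.999, -0.035, 0.011], [-0.035, -0.999, -0.004], [0.011, 0.004, -1.0]]
wrist_force: [1.3, -0.8, 1.1]
opening: 0.0552
grasp_force: 0.0
```

```bash
python3 -c "
from h import *
goto((.4665,-.329,.1),205)"
```

```text
heading -2.03 spin -207.03 shift x 0.1826 y -0.2005 z 0.1235 q6 73.0
```

```bash
python3 -c "
from h import *
goto((.4665,-.329,.1),25)"
```

```text
heading -2.03 spin -27.03 shift x -0.1826 y 0.2005 z 0.1235 q6 73.0
```

Call:
{"op": "play_rows", "data": {
  "series": [
    [[0,0,0,-6.75,0],[0,0,0,-6.75,0],[0,0,0,-6.75,0],[0,0,0,-6.75,0],[-0.03,0.034,0,0,0],[-0.031,0.034,0,0,0],[-0.031,0.034,0,0,0],[-0.031,0.034,0,0,0],[-0.031,0.034,0.03,0,0],[-0.029,0.031,0.03,0,0],[0,0,0.03,0,0],[0,0,0.03,0,0]]
  ]
}}

```text
t: 7.2
ee_pos: [0.4748, -0.2965, 0.2888]
ee_rot: [[0.908, 0.419, 0.001], [0.419, -0.908, -0.001], [0.001, 0.002, -1.0]]
wrist_force: [-0.2, -0.5, -0.7]
opening: 0.0941
grasp_force: 0.0
```

```bash
python3 -c "
from h import *
import pickle
goto((.4665,-.329,.046),25)
d={n:get_image(n) for n in('top','side')};pickle.dump(d,open('d1.pkl','wb'))
t,s=d['top']['frame'],d['side']['frame']
o=np.hstack([cv2.resize(t[155:235,175:275],(500,400),interpolation=cv2.INTER_CUBIC),cv2.resize(s[160:220,310:355],(300,400),interpolation=cv2.INTER_CUBIC)])
cv2.imwrite('pics/c.png',o[:,:,::-1])"
```

```text
heading 24.77 spin -0.23 shift x -0.0213 y 0.0259 z 0.0628 q6 21.6
```

View pics/c.png

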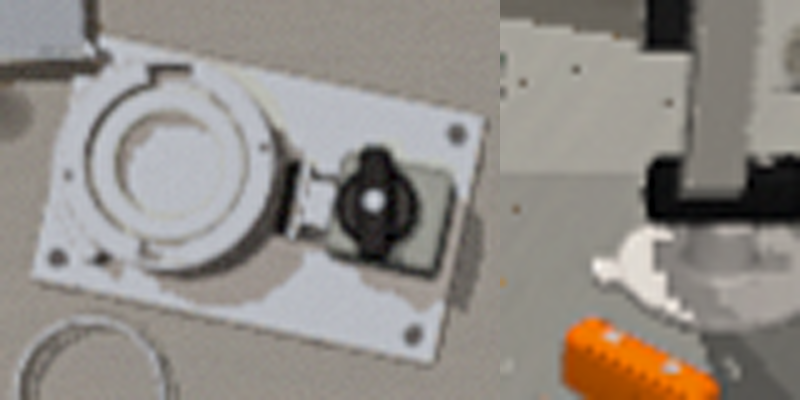

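The knob bar has turned almost square to the cradle's y axis, and the canister has shifted about 1 px towards the saddle: dots at (68,175) and (263,147), notches at (169,72) and (152,248). I'll let the arm settle and then approach the lid.

```bash
python3 -c "
from h import *
goto((.4665,-.329,.046),25)
import pickle
im=pickle.load(open('d1.pkl','rb'))['top']
z5=lambda u,v:(175+(u-2)/5,155+(v-2)/5)
for a,b in[((68,175),(263,147)),((169,72),(152,248))]:
    p,q=[onz(im,z5(*x),.108)[:2] for x in(a,b)]; print((p+q)/2,hd(p-q))
# rim outer-bottom-free: bright rim circle via hough
g=cv2.cvtColor(im['frame'],cv2.COLOR_RGB2GRAY)[155:235,175:275]
g=cv2.resize(g,None,fx=5,fy=5,interpolation=cv2.INTER_CUBIC)
for lo,hi in((68,90),(90,118)):
    c=cv2.HoughCircles(g,cv2.HOUGH_GRADIENT,1,200,param1=80,param2=20,minRadius=lo,maxRadius=hi)
    if c is not None: print(c[0][:2],[onz(im,z5(x[0]+2,x[1]+2),.108)[:2] for x in c[0][:2]])
"
```

```text
heading 24.9 spin -0.1 shift x -0.0214 y 0.0291 z 0.0581 q6 21.7
[0.56872097 0.03260096] 98.12674158304203
[0.56928725 0.03493573] -5.071778393462868
[[165.5 162.5  82.6]] [array([0.56707986, 0.03166888])]
[[170.5 164.5 101.9]] [array([0.56614115, 0.02933576])]
```

Call:
{"op": "play_rows", "data": {
  "series": [
    [[-0.007,0.01,0,0,0],[-0.007,0.01,0,0,0],[-0.0074,0.009,0.01,0,0],[0,0,0.02,0,0],[0,0,0.02,0,0],[0,0,0.008,0,60],[0,0,0,0,120],[0,0,0,0,255],[0,0,0,0,255],[0,0,0,0,255],[0,0,0,0,255],[0,0,0,0,255]]
  ],
  "force": 45
}}

```text
t: 8.3
ee_pos: [0.4687, -0.3298, 0.2327]
ee_rot: [[0.906, 0.423, 0.001], [0.423, -0.906, -0.001], [0.0, 0.001, -1.0]]
wrist_force: [0.6, -0.4, -0.3]
opening: 0.051
grasp_force: 0.0
```

Call:
{"op": "play_rows", "data": {
  "series": [
    [[0,0,0,0,255],[0,0,0,0,255],[0,0,0,0,255],[0,0,0,0,255],[0,0,0,0,255],[0,0,0,0,255]]
  ]
}}

```text
t: 8.8
ee_pos: [0.4685, -0.3295, 0.2318]
ee_rot: [[0.906, 0.422, -0.0], [0.422, -0.906, 0.0], [-0.0, -0.001, -1.0]]
wrist_force: [0.1, 0.5, 0.3]
opening: 0.0155
grasp_force: 45.0
```

```bash
python3 -c "
from h import *
goto((.4665,-.329,.046),25)
import pickle
im=pickle.load(open('d1.pkl','rb'))['top']
g=im['frame'][160:212,185:237]
cv2.imwrite('pics/e.png',cv2.resize(g,(572,572),interpolation=cv2.INTER_CUBIC)[:,:,::-1])"
```

```text
heading 24.99 spin -0.01 shift x -0.0015 y -0.0013 z 0.0058 q6 18.5
```

View pics/e.png

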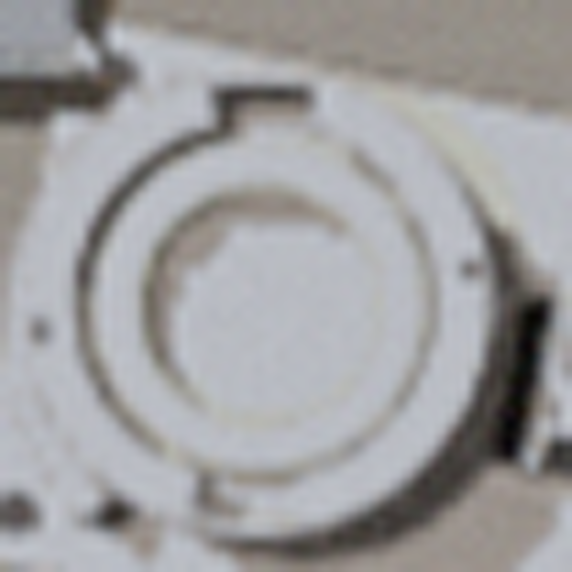

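At 11x (origin 185,160) the dots are at (40,330) and (470,267). The top notch spans x 213–312 at row 93, and the bottom one spans about 200–300 at row 500. Both put the notch line at a heading of about -2° (178°). The lid is gripped, so I'll lift it and turn.

Call:
{"op": "play_rows", "data": {
  "series": [
    [[0,0,-0.01,0,255],[0,0,-0.02,0,255],[0,0,-0.02,-7,255],[0,0,-0.03,-7,255],[0,0,-0.03,-7,255],[0,0,-0.03,-7,255],[0,0,-0.02,-7,255],[0,0,0,-7,255],[0,0,0,-7,255],[0,0,0,-7,255],[0,0,0,-7,255],[0,0,0,-7,255]]
  ],
  "force": 60
}}

```text
t: 9.8
ee_pos: [0.4683, -0.3295, 0.3922]
ee_rot: [[-0.093, 0.996, -0.0], [0.996, 0.093, 0.0], [0.0, -0.0, -1.0]]
wrist_force: [-0.8, 0.9, -2.2]
opening: 0.0157
grasp_force: 60.0
```

Call:
{"op": "play_rows", "data": {
  "series": [
    [[0,0,0,-7,255],[0,0,0,-7,255],[0,0,0,-7,255],[0,0,0,-7,255],[0,0,0,-7,255],[0,0,0,-7,255],[0,0,0,-7,255],[0,0,0,-7,255],[0,0,0,-7,255],[0,0,0,-7,255],[0,0,0,-7,255],[0,0,0,-6,255]]
  ]
}}

```text
t: 10.8
ee_pos: [0.4683, -0.3295, 0.3921]
ee_rot: [[-1.0, 0.029, -0.0], [0.029, 1.0, 0.0], [0.0, 0.0, -1.0]]
wrist_force: [-0.6, 0.5, -2.0]
opening: 0.0155
grasp_force: 60.0
```

```bash
python3 -c "
from h import *
import pickle
im=pickle.load(open('d1.pkl','rb'))['top']
z=lambda u,v:(185+(u-5)/11,160+(v-5)/11)
p,q=[onz(im,z(*x),.108)[:2] for x in((40,330),(470,267))]; print((p+q)/2,hd(p-q))
p,q=[onz(im,z(*x),.108)[:2] for x in((263,93),(250,500))]; print(hd(p-q))
goto((.5664,.0318,.1768),178)"
```

```text
[0.56899728 0.03253911] 98.29198676774013
-1.4064813261619387
heading 178.31 spin 0.31 shift x -0.0854 y 0.3645 z 0.0353 q6 -134.8
```

Call:
{"op": "play_rows", "data": {
  "series": [
    [[-0.005,0.02,0,0,255],[-0.008,0.034,0,0,255],[-0.008,0.035,0,0,255],[-0.008,0.035,0,0,255],[-0.008,0.035,0,0,255],[-0.008,0.035,0,0,255],[-0.008,0.035,0,0,255],[-0.008,0.035,0,0,255],[-0.008,0.034,0,0,255],[-0.008,0.034,0,0,255],[-0.008,0.032,0,0,255],[0,0,0,0,255]]
  ]
}}

```text
t: 11.8
ee_pos: [0.5665, 0.0356, 0.3923]
ee_rot: [[-1.0, 0.03, 0.001], [0.03, 1.0, 0.002], [-0.001, 0.002, -1.0]]
wrist_force: [0.6, -0.7, -1.7]
opening: 0.0151
grasp_force: 60.0
```

Call:
{"op": "play_rows", "data": {
  "series": [
    [[0,0,0,0,255],[0,0,0,0,255]]
  ]
}}

```text
t: 11.97
ee_pos: [0.5661, 0.031, 0.392]
ee_rot: [[-0.999, 0.035, -0.0], [0.035, 0.999, -0.0], [0.0, -0.0, -1.0]]
wrist_force: [-0.4, -0.2, -0.7]
opening: 0.0154
grasp_force: 60.0
```

```bash
python3 -c "
from h import *
goto((.5664,.0318,.1768),178)"
```

```text
heading 178.0 spin -0.0 shift x -0.0003 y 0.0008 z 0.0352 q6 -96.3
```

Call:
{"op": "play_rows", "data": {
  "series": [
    [[0,0.0008,0.013,0,255],[0,0,0.014,0,255],[0,0,0.01,0,255],[0,0,0,0,255],[0,0,0,0,255]]
  ]
}}

```text
t: 12.38
ee_pos: [0.5659, 0.0313, 0.3537]
ee_rot: [[-0.999, 0.036, -0.002], [0.036, 0.999, 0.0], [0.002, 0.0, -1.0]]
wrist_force: [-0.3, -0.7, -1.8]
opening: 0.0155
grasp_force: 60.0
```

```bash
python3 -c "
from h import *
import pickle
goto((.5664,.0318,.1768),178)
d={n:get_image(n) for n in('top','side')};pickle.dump(d,open('d2.pkl','wb'))
im=d['side']
f=cv2.resize(im['frame'][190:290,180:280],(600,600),interpolation=cv2.INTER_CUBIC)
cv2.imwrite('pics/f.png',f[:,:,::-1])
# predicted lug ends/plate at current pose with lid axis (tcp.x+.0016, tcp.y)
s=sense();c=np.array(s['ee_pos'])-[-.0016,0,.2318];X=np.array(s['ee_rot'])[:,0]
for n,v in(('lug+',c+.0445*X),('lug-',c-.0445*X),('axis',c)): print(n,v,(proj(im,v)-[180,190])*6+3)
m=np.array([.5675,.0318,.108]);X=np.array([np.cos(np.radians(-2)),np.sin(np.radians(-2)),0])
for k in(1,-1): print('notch',(proj(im,m+k*X*.0465)-[180,190])*6+3)
"
```

```text
heading 177.91 spin -0.09 shift x -0.0004 y 0.0006 z -0.0031 q6 -96.2
lug+ [0.52358511 0.03309318 0.12349262] [444.69808645 300.15872748]
lug- [0.61252788 0.02990267 0.12356435] [170.18392908 220.56302348]
axis [0.56805649 0.03149792 0.12352848] [304.75875133 259.67008666]
notch [169.01850555 263.13597941]
notch [453.38138056 346.80948125]
```

View pics/f.png

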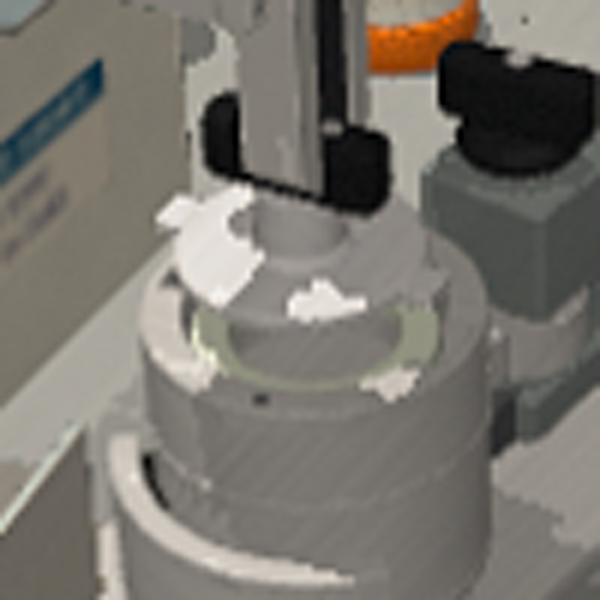

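The side view shows the lid hovering level over the mouth. Its far lug is at about (166,210), the near one at about (440,288), and the plate spans x≈172–437. The rim spans x≈140–488, with a lock dot at (262,398). I'll compare these with the predicted extremes.

```bash
python3 -c "
from h import *
import pickle
im=pickle.load(open('d2.pkl','rb'))['side']
s=sense();c=np.array([s['ee_pos'][0]+.0016,s['ee_pos'][1],s['ee_pos'][2]-.2318]);print(c)
a=np.linspace(0,2*np.pi,721)
def ext(c,r,zs):
    u=np.array([(proj(im,[c[0]+r*np.cos(t),c[1]+r*np.sin(t),z])) for t in a for z in zs]); return u[:,0].min(),u[:,0].max(),u[:,0].mean()
print('lid',ext(c,.036,(c[2],c[2]+.006)),'rim',ext((.5675,.0318),.05,(.108,.100)))
f=im['frame'].astype(int)
for r in (231,233,236,240,244,248,254,258): # rows: lid upper.. rim
    g=np.abs(np.diff(f[r].sum(1))); print(r,[(i+.5,g[i]) for i in range(190,275) if g[i]>70])
for th in (100,-80): 
  t=np.radians(178+0); 
for h in (98.2,-81.8): print('dot',h,(proj(im,[.5675+.0458*np.cos(np.radians(h)),.0318+.0458*np.sin(np.radians(h)),.108])-[180,190])*6+3)
"
```

```text
[0.56805649 0.03149792 0.12352848]
lid (np.float64(208.91105892301215), np.float64(251.3925985629249), np.float64(230.1828575114742)) rim (np.float64(201.79127625610474), np.float64(259.9463643052601), np.float64(230.9372175508408))
231 [(206.5, np.int64(97)), (208.5, np.int64(116)), (221.5, np.int64(159)), (223.5, np.int64(109)), (250.5, np.int64(71))]
233 [(204.5, np.int64(93)), (223.5, np.int64(169)), (258.5, np.int64(86))]
236 [(201.5, np.int64(84)), (206.5, np.int64(182)), (207.5, np.int64(115)), (209.5, np.int64(299)), (210.5, np.int64(106)), (221.5, np.int64(224)), (231.5, np.int64(122)), (234.5, np.int64(111)), (259.5, np.int64(88))]
240 [(197.5, np.int64(85)), (209.5, np.int64(228)), (210.5, np.int64(101)), (212.5, np.int64(101)), (213.5, np.int64(73)), (214.5, np.int64(159)), (217.5, np.int64(208)), (227.5, np.int64(307)), (240.5, np.int64(286)), (251.5, np.int64(139)), (254.5, np.int64(74)), (260.5, np.int64(85)), (274.5, np.int64(79))]
244 [(193.5, np.int64(87)), (209.5, np.int64(228)), (210.5, np.int64(91)), (211.5, np.int64(269)), (212.5, np.int64(116)), (217.5, np.int64(113)), (246.5, np.int64(88)), (252.5, np.int64(91)), (261.5, np.int64(96))]
248 [(202.5, np.int64(80)), (204.5, np.int64(206)), (212.5, np.int64(109)), (213.5, np.int64(97)), (215.5, np.int64(128)), (218.5, np.int64(71)), (251.5, np.int64(74)), (253.5, np.int64(77))]
254 [(203.5, np.int64(92)), (209.5, np.int64(77)), (210.5, np.int64(91)), (214.5, np.int64(141)), (239.5, np.int64(185)), (248.5, np.int64(178))]
258 [(203.5, np.int64(71)), (261.5, np.int64(106)), (265.5, np.int64(100)), (274.5, np.int64(118))]
dot 98.2 [255.64733725 401.51441519]
dot -81.8 [356.89491086 214.75840429]
```

```bash
python3 -c "
from h import *
import pickle
d=pickle.load(open('d2.pkl','rb'));im=d['side']
c=np.array([.5681,.0315,.1235]);k=9;o=np.array([197,215]);o[1]=218
f=cv2.resize(im['frame'][218:266,197:269],None,fx=k,fy=k,interpolation=cv2.INTER_CUBIC)[:,:,::-1].copy()
def pt(X,col):
    u=(proj(im,X)-o+.5)*k; cv2.circle(f,tuple(int(v) for v in u),2,col,-1)
a=np.radians(177.9);X=np.array([np.cos(a),np.sin(a),0]);Y=np.array([-X[1],X[0],0])
for s in(1,-1):
  for w in(-.007,.007):
    for z in(0,.005): pt(c+s*.0445*X+w*Y+[0,0,z],(0,0,255))
for t in np.linspace(0,6.28,60): pt(c+[.036*np.cos(t),.036*np.sin(t),0],(0,200,0)); pt([.5665+.05*np.cos(t),.0318+.05*np.sin(t),.108],(255,0,0)); pt([.5665+.036*np.cos(t),.0318+.036*np.sin(t),.100],(255,0,255))
for h in(98.2,): pt([.5665+.0458*np.cos(np.radians(h)),.0318+.0458*np.sin(np.radians(h)),.108],(255,255,0))
cv2.imwrite('pics/g.png',f)
"
```

```text
(no output)
```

View pics/g.png

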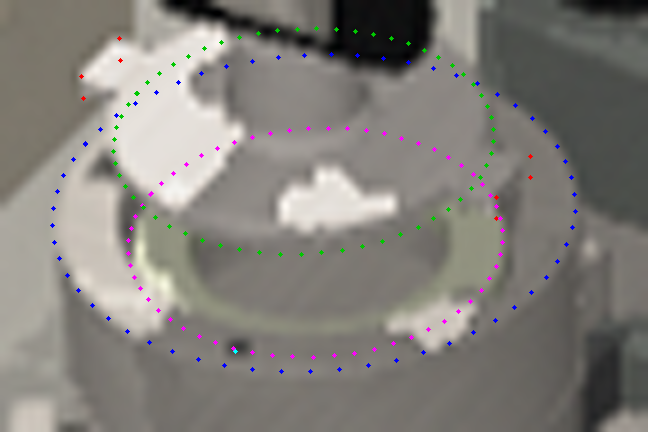

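The overlay agrees with the picture. The canister fits (0.5665, 0.0318) and the lid is about 1.7 mm too far along +x. I'll correct that and then lower gently.

Call:
{"op": "play_rows", "data": {
  "series": [
    [[0.0017,0,0,0,255],[0,0,0.005,0,255],[0,0,0.005,0,255],[0,0,0.004,0,255],[0,0,0.002,0,255],[0,0,0.002,0,255],[0,0,0.001,0,255],[0,0,0,0,255],[0,0,0,0,255]]
  ]
}}

```text
t: 13.23
ee_pos: [0.5648, 0.0321, 0.3383]
ee_rot: [[-0.999, 0.035, -0.0], [0.035, 0.999, -0.0], [0.0, -0.0, -1.0]]
wrist_force: [-8.4, 0.4, 12.7]
opening: 0.0154
grasp_force: 60.0
```

```bash
python3 -c "
from h import *
goto((.5649,.0318,.152),178);s=sense();print(s['wrist_force'],s['ft_torque'],s['ee_pos'])"
```

```text
heading 178.01 spin 0.01 shift x -0.0001 y -0.0003 z 0.0063 q6 -96.2
[-8.35280071  0.41076161 12.67137614] [ 0.05507487  1.15442621 -0.01438168] [0.56477403 0.03206651 0.33830359]
```

Contact is on the +x lug, and the push is towards -x. I'll ease off and shift 1.5 mm more towards -x.

Call:
{"op": "play_rows", "data": {
  "series": [
    [[0,0,-0.003,0,255],[0.0015,0,0,0,255],[0,0,0,0,255],[0,0,0.002,0,255],[0,0,0.002,0,255],[0,0,0.001,0,255],[0,0,0,0,255],[0,0,0,0,255]]
  ]
}}

```text
t: 13.9
ee_pos: [0.563, 0.032, 0.3334]
ee_rot: [[-0.999, 0.035, -0.001], [0.035, 0.999, 0.0], [0.001, 0.0, -1.0]]
wrist_force: [-0.2, 0.2, -0.9]
opening: 0.0155
grasp_force: 60.0
```

```bash
python3 -c "
from h import *
goto((.5649,.0318,.152),178);s=sense();print(s['wrist_force'],s['ft_torque'],s['ee_pos'])"
```

```text
heading 177.98 spin -0.02 shift x -0.0019 y -0.0002 z 0.0014 q6 -96.2
[-0.1819413   0.18656735 -0.93691947] [ 0.10515808 -0.09958016 -0.01379409] [0.56301727 0.03203682 0.33344855]
```

The lid is in the notches with no force on it. Now I'll press it down.

Call:
{"op": "play_rows", "data": {
  "series": [
    [[0,0,0.003,0,255],[0,0,0.003,0,255],[0,0,0.002,0,255],[0,0,0.002,0,255],[0,0,0,0,255],[0,0,0,0,255],[0,0,0,0,255]]
  ]
}}

```text
t: 14.48
ee_pos: [0.5635, 0.032, 0.3255]
ee_rot: [[-0.999, 0.035, 0.001], [0.035, 0.999, -0.0], [-0.001, -0.0, -1.0]]
wrist_force: [-3.2, -0.4, 8.1]
opening: 0.0155
grasp_force: 60.0
```

```bash
python3 -c "
from h import *
s=sense();print(s['wrist_force'],s['ft_torque'],s['ee_pos'])"
```

```text
[-3.23746368 -0.40122354  8.07265955] [ 0.13907564  0.47451008 -0.07792658] [0.56349648 0.0320232  0.32548679]
```

Call:
{"op": "play_rows", "data": {
  "series": [
    [[0,0,0.0015,0,255],[0,0,0,0,255],[0,0,0,4,255],[0,0,0,5,255],[0,0,0,5,255],[0,0,0,6,255],[0,0,0,0,255]]
  ]
}}

```text
t: 15.07
ee_pos: [0.5638, 0.0324, 0.3245]
ee_rot: [[-0.926, 0.378, 0.003], [0.378, 0.926, 0.001], [-0.002, 0.002, -1.0]]
wrist_force: [-1.3, 2.4, 8.4]
opening: 0.0155
grasp_force: 60.0
```

```bash
python3 -c "
from h import *
s=sense();print(s['wrist_force'],s['ft_torque'],s['ee_pos'],hd(s['ee_rot'][:,0]))"
```

```text
[-1.31323669  2.35500267  8.4424721 ] [ 0.45042862  0.34374946 -0.00728129] [0.56376982 0.03241754 0.32452289] 157.8069420138608
```

Call:
{"op": "play_rows", "data": {
  "series": [
    [[0,0.0003,0,6,255],[0,0.0003,0,6,255],[0,0.0003,0,6,255],[0,0.0003,0,6,255],[0,0.0003,0,6,255],[0,0.0003,0,6,255],[0,0.0003,0,6,255],[0,0.0003,0,6,255],[0,0.0003,0,6,255],[0,0.0003,0,6,255],[0,0,0,0,255],[0,0,0,0,255]]
  ]
}}

```text
t: 16.07
ee_pos: [0.5665, 0.0343, 0.3251]
ee_rot: [[-0.138, 0.99, 0.006], [0.99, 0.138, 0.001], [0.0, 0.006, -1.0]]
wrist_force: [0.5, 2.6, 8.3]
opening: 0.0154
grasp_force: 60.0
```

```bash
python3 -c "
from h import *
s=sense();print(s['wrist_force'],s['ft_torque'],s['ee_pos'],hd(s['ee_rot'][:,0]))"
```

```text
[0.5321765  2.60432741 8.31076255] [ 0.54150129 -0.13542858 -0.13150985] [0.56648453 0.03430251 0.32509859] 97.94788046441893
```

Call:
{"op": "play_rows", "data": {
  "series": [
    [[0,0,-0.002,0,255],[0,0,-0.002,0,255],[0,0,-0.002,0,255],[0,0,0,0,255],[0,0,0,0,255],[0,0,0,0,255]]
  ]
}}

```text
t: 16.57
ee_pos: [0.5657, 0.0341, 0.329]
ee_rot: [[-0.139, 0.99, 0.002], [0.99, 0.139, 0.001], [0.0, 0.002, -1.0]]
wrist_force: [4.1, 4.0, 5.2]
opening: 0.0152
grasp_force: 60.0
```

```bash
python3 -c "
from h import *
s=sense();print(s['wrist_force'],s['ft_torque'],s['ee_pos'],hd(s['ee_rot'][:,0]))"
```

```text
[4.05063965 4.03872729 5.18441002] [ 0.68709308 -0.74464692  0.07435586] [0.56565218 0.03408709 0.32901687] 97.98616856348623
```

Call:
{"op": "play_rows", "data": {
  "series": [
    [[0,0,-0.001,0,255],[0,0,0,0,255],[0,0,0,0,180],[0,0,0,0,180],[0,0,0,0,180],[0,0,0,0,130],[0,0,0,0,130],[0,0,0,0,130]]
  ]
}}

```text
t: 17.23
ee_pos: [0.565, 0.0338, 0.3289]
ee_rot: [[-0.139, 0.99, -0.001], [0.99, 0.139, -0.0], [-0.0, -0.001, -1.0]]
wrist_force: [0.1, -0.1, 0.4]
opening: 0.0439
grasp_force: 0.0
```

Call:
{"op": "play_rows", "data": {
  "series": [
    [[0,0,-0.02,0,100],[0,0,-0.03,0,100],[0,0,-0.03,0,100],[0,0,-0.03,0,100],[0,-0.035,0,0,100],[0,-0.035,0,0,100],[0,-0.035,0,0,100],[0,-0.035,0,0,100],[0,-0.035,0,0,100],[0,-0.035,0,0,100],[0,0,0,0,100]]
  ]
}}

```text
t: 18.15
ee_pos: [0.3532, 0.0051, 0.4392]
ee_rot: [[-0.138, 0.99, 0.002], [0.99, 0.138, -0.001], [-0.002, 0.002, -1.0]]
wrist_force: [0.1, 0.1, -0.8]
opening: 0.0575
grasp_force: 0.0
```

```bash
python3 -c "
from h import *
import pickle
d={n:get_image(n) for n in('top','side')};pickle.dump(d,open('d3.pkl','wb'))
t,s=d['top']['frame'],d['side']['frame']
o=np.hstack([cv2.resize(t[155:235,175:275],(400,320),interpolation=cv2.INTER_CUBIC),cv2.resize(s[190:270,190:290],(400,320),interpolation=cv2.INTER_CUBIC)])
cv2.imwrite('pics/i.png',o[:,:,::-1])"
```

```text
(no output)
```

View pics/i.png

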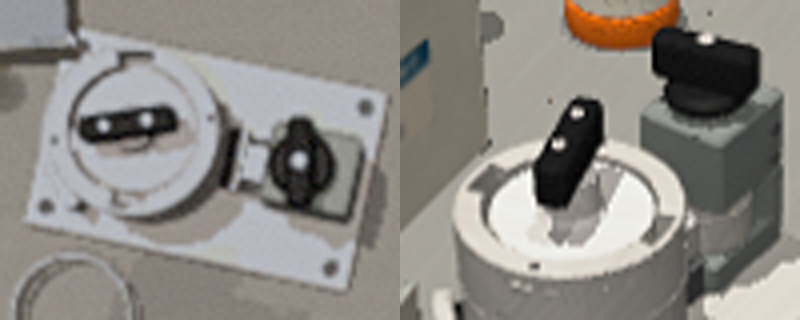

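The lid sits level in the mouth with both notches empty. Its bar, (82,130)–(177,115) in the left panel, lines up with the lock dots at (54,140) and (210,118). The knob is still turned and the gripper is clear, so I'll hand in.

```bash
python3 -c "
from h import *
print(close_job())"
```

```text
the job is handed in; nothing more can be done
None
```

I clamped the canister, locked the lid with both lugs under the rim at their lock marks, let go and handed the job in; the final picture looked right, but no verdict came back from the judge.

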